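Shelve the archive cases by height

TASK

Take the four grey slipcases standing loose on the table and stand them upright on the four blue-framed marks of the low shelf board, in order of height with the tallest beside the red end block and the shortest at the other end, each centred on its mark and squared up with it like books on a shelf. Do not tip any of the cases over on the way, and leave the black slipcase standing where it is.

Things in the scene. Friction and masses are not known exactly. Their poses are not given: they have to be found in the camera images.
- case_75: grey archive slipcase standing upright, 75 mm high, 66 mm deep along its x, 40 mm thick along its y, about 120 g, with a small white label in a blue frame on both narrow spines (the faces at its +x and -x; it looks the same either way round). Origin: centre of its underside; z up.
- case_100: grey archive slipcase standing upright, 100 mm high, 66 mm deep along its x, 40 mm thick along its y, about 160 g, with a small white label in a blue frame on both narrow spines (the faces at its +x and -x; it looks the same either way round). Origin: centre of its underside; z up.
- case_125: grey archive slipcase standing upright, 125 mm high, 66 mm deep along its x, 40 mm thick along its y, about 200 g, with a small white label in a blue frame on both narrow spines (the faces at its +x and -x; it looks the same either way round). Origin: centre of its underside; z up.
- case_150: grey archive slipcase standing upright, 150 mm high, 66 mm deep along its x, 40 mm thick along its y, about 240 g, with a small white label in a blue frame on both narrow spines (the faces at its +x and -x; it looks the same either way round). Origin: centre of its underside; z up.
- black_case: black slipcase of the same kind, standing upright, 90 mm high, 66 mm deep along its x, 40 mm thick along its y; not part of the job. Origin: centre of its underside. Other clutter near the cases is under 70 mm high; equipment stands along the back (x over 0.78 m, up to 150 mm high) and sides (y beyond 0.52 m either way).
- mark_1: mark 1 of 4, counted from the +y end, in a row on a low pale green shelf board (fixed, 110 x 410 mm, top 18 mm above the table). Flat white plate in a blue frame, 94 mm along its x, 56 mm along its y, which is the row's line; marks are 72 mm apart. Origin: its centre on the board's top, where a case's underside rests; z up. A case stands squarely with its x along the mark's x, either way round.
- mark_2: mark 2 of 4, counted from the +y end, in a row on a low pale green shelf board (fixed, 110 x 410 mm, top 18 mm above the table). Flat white plate in a blue frame, 94 mm along its x, 56 mm along its y, which is the row's line; marks are 72 mm apart. Origin: its centre on the board's top, where a case's underside rests; z up. A case stands squarely with its x along the mark's x, either way round.
- mark_3: mark 3 of 4, counted from the +y end, in a row on a low pale green shelf board (fixed, 110 x 410 mm, top 18 mm above the table). Flat white plate in a blue frame, 94 mm along its x, 56 mm along its y, which is the row's line; marks are 72 mm apart. Origin: its centre on the board's top, where a case's underside rests; z up. A case stands squarely with its x along the mark's x, either way round.
- mark_4: mark 4 of 4, counted from the +y end, in a row on a low pale green shelf board (fixed, 110 x 410 mm, top 18 mm above the table). Flat white plate in a blue frame, 94 mm along its x, 56 mm along its y, which is the row's line; marks are 72 mm apart. Origin: its centre on the board's top, where a case's underside rests; z up. A case stands squarely with its x along the mark's x, either way round.
- red_end: red end block (80 mm x 20 mm, 35 mm high), fixed at one end of the shelf board, 78 mm beyond the nearest mark; a pale grey block of the same shape is at the other end. Which end is red changes. Origin: centre of its underside, on the board's top surface.

How it is judged (in metres and radians):
At the end, for the whole second after the job is handed in: The four grey cases stand one on each mark in falling order of height from the red end block: each centred within 12 mm of its mark, resting on the board (underside within 6 mm of its top), upright within 0.1 rad, square to its mark within 0.2 rad (either way round), and at rest (below 0.02 m/s) (((horizontal distance between red_end and mark_1 below 0.12 m and (horizontal distance between case_150 and mark_1 below 0.012 m and angle between the x axis of case_150 and the x axis of mark_1, either way round below 0.2 rad and angle between case_150's own z axis and vertical below 0.1 rad and z of case_150 in the frame of mark_1 between -0.006 and 0.006 m and linear speed of case_150 below 0.02 m/s) and (horizontal distance between case_125 and mark_2 below 0.012 m and angle between the x axis of case_125 and the x axis of mark_2, either way round below 0.2 rad and angle between case_125's own z axis and vertical below 0.1 rad and z of case_125 in the frame of mark_2 between -0.006 and 0.006 m and linear speed of case_125 below 0.02 m/s) and (horizontal distance between case_100 and mark_3 below 0.012 m and angle between the x axis of case_100 and the x axis of mark_3, either way round below 0.2 rad and angle between case_100's own z axis and vertical below 0.1 rad and z of case_100 in the frame of mark_3 between -0.006 and 0.006 m and linear speed of case_100 below 0.02 m/s) and (horizontal distance between case_75 and mark_4 below 0.012 m and angle between the x axis of case_75 and the x axis of mark_4, either way round below 0.2 rad and angle between case_75's own z axis and vertical below 0.1 rad and z of case_75 in the frame of mark_4 between -0.006 and 0.006 m and linear speed of case_75 below 0.02 m/s)) or (horizontal distance between red_end and mark_4 below 0.12 m and (horizontal distance between case_150 and mark_4 below 0.012 m and angle between the x axis of case_150 and the x axis of mark_4, either way round below 0.2 rad and angle between case_150's own z axis and vertical below 0.1 rad and z of case_150 in the frame of mark_4 between -0.006 and 0.006 m and linear speed of case_150 below 0.02 m/s) and (horizontal distance between case_125 and mark_3 below 0.012 m and angle between the x axis of case_125 and the x axis of mark_3, either way round below 0.2 rad and angle between case_125's own z axis and vertical below 0.1 rad and z of case_125 in the frame of mark_3 between -0.006 and 0.006 m and linear speed of case_125 below 0.02 m/s) and (horizontal distance between case_100 and mark_2 below 0.012 m and angle between the x axis of case_100 and the x axis of mark_2, either way round below 0.2 rad and angle between case_100's own z axis and vertical below 0.1 rad and z of case_100 in the frame of mark_2 between -0.006 and 0.006 m and linear speed of case_100 below 0.02 m/s) and (horizontal distance between case_75 and mark_1 below 0.012 m and angle between the x axis of case_75 and the x axis of mark_1, either way round below 0.2 rad and angle between case_75's own z axis and vertical below 0.1 rad and z of case_75 in the frame of mark_1 between -0.006 and 0.006 m and linear speed of case_75 below 0.02 m/s)))); the robot touches nothing.
It fails at once if a grey case is tipped over (more than 0.6 rad) (angle between any of case_75, case_100, case_125, case_150's own z axis and vertical above 0.6 rad).
It fails at once if the black case is moved more than 20 mm or tipped (more than 0.6 rad) (distance of black_case from where it was at the start of the episode above 0.02 m or angle between black_case's own z axis and vertical above 0.6 rad).
It also fails if it takes over 106 s, if anything falls off the work surface, if the arm or the gripper's body presses on something with over 40 N, if the wrist force passes 120 N, or if a joint passes its speed limit or range.

ROBOT

A 7-joint arm with a two-finger parallel gripper is mounted at the origin on the work surface. World frame = base frame: x ahead of the robot, y to its left, z up, the work surface at z = 0. Lengths are in m, angles in degrees, forces in N, time in s.
With the tool pointing down it reaches from about 0.4 to 0.85 m from the base axis. Payload 6.9 kg.
Tool frame: the origin (TCP) lies at the centre of the arm's flange, where the gripper is bolted on; the fingertips stand 173 mm ahead of it and the grasp point (between the pads) lies ctrl.pinch_z ahead of it (ctrl.pinch_z is the distance from the TCP to the grasp point, in m); z points along the fingers, y is the line along which they close (so a half turn about z gives the same grasp; the last joint's range is limited). The gripper opens to 85 mm and grips with 20 to 120 N. Pads are 22 mm wide; open, the fingers measure 114 mm over their backs; the gripper's body (76 mm by 85 mm) begins 54 mm behind the grasp point. The pads swing forward as they close: fully open they stand 13 mm farther back than shut.
Start: joints at [-67.179, 29.078, -13.613, 85.955, 7.202, 65.827, -8.869], TCP at [0.18, 0.598, 0.405] pointing down, gripper open.
Joint ranges: [-176.47, 176.47], [-13.61, 117.27], [-81.72, 77.17], [0.22, 143.17], [-87.28, 267.28], [10, 112.55], [-165.47, 165.47]. Speed limits (degrees/s): [136.94, 136.94, 180, 180, 180, 180, 180].

INTERFACE

Orientations are given as a 3x3 rotation matrix whose columns are the frame's x, y, z axes.
In Python, from plant import ctrl gives the robot as it stands.
- The arm moves only by the shell command python3 -m creep 'ROWS' [FORCE]. ROWS is a JSON object whose one key "series" holds a list of rows, each an object of numbers: "tx", "ty", "tz": the shift along the tool's x, y, z in units of 50 mm (1.0 is 50 mm); "wx", "wy", "wz": the turn, a rotation vector about the tool's x, y, z in rad; "gripper": the finger opening in mm, from 0 to 85.4. In form: {"series": [{"tx": .., "ty": .., "tz": .., "wx": .., "wy": .., "wz": .., "gripper": ..}, ...]}. A call has exactly 10 rows; each row shifts and turns the commanded pose from where the row before left it, along the tool's axes as they then stand; what a row does not reach is not made up. A row lasts 1/10 s, in which the tool goes at most 50 mm and 8.59 degrees, less where a joint would pass 70% of its speed; a pose out of reach is approached as far as the arm can. A call is refused whole if a number of a shift passes 1 or a number of a turn 0.15, either way. A call with a gripper value outside its range is refused whole. The fingers move at their own pace and stop on an object; FORCE is the grip in N (left out, the last holds). Time passes only in rows, so rows that do not move let the fingers close, or fill a call up. It gives the time, the measured TCP pose, the force, the opening and the grip force at its end, in the units of the state.
- ctrl.read_state(): the state, without advancing time (a new reading comes with each control period).
- ctrl.grab_frame(name): name is "scene" or "side" or "wrist"; returns a dict with "image" (420x560x3 uint8, blue, green, red), "depth" (420x560 float32, m along the optical axis (not along the pixel's ray), 0 where there is no reading), "fx", "fy", "cx", "cy" (pixels), "rvec" (rotation vector, rad) and "tvec" (3), from world to camera coordinates, as OpenCV has them. Camera axes: x right, y down, z forward; pixel columns grow to the right and rows downward; lengths in m; the calibration is good to about 2 mm. A picture is of the moment at which its call begins.
- ctrl.close_job(): hands the job in; it is judged then, once.
The state is a dict: "time": time; "qpos": joint angles; "joint_vel": joint speeds; "effort": joint torques, N m; "tool_pos": TCP position; "ee_rot": TCP orientation; "force": force on the tool from outside, world axes, zero at the start; "wrist_torque": the same for the moment, N m; "grip_width": opening from 0.0 (shut) to 1.0 (fully open); "grasp_force": force on a finger pad.
Only numpy, scipy, OpenCV 4.12 (cv2) and the standard library are available. Lean on these libraries where they do the work, as an engineer would, in place of code of your own. Each camera call takes 0.05 s, during which the arm holds its last target. There are 200 camera calls.

## Working session

There is one attempt and no reset: what is moved stays moved. The work goes in short steps, Python scripts to look and compute and a shell command to move; the robot and the scene stay as the last step left them, time stands still between calls to the robot, and variables do not carry over. Pictures are saved under pics/ and viewed, at most 14 in all, crops included, and the job is handed in when it is done.

```bash
ls; mkdir -p pics
cat > h.py <<'E'
import numpy as np, cv2, pickle
from plant import ctrl
def grab(n,save=None):
    f=ctrl.grab_frame(n)
    if save: cv2.imwrite('pics/'+save,f['image'])
    return f
def world(f):
    R=cv2.Rodrigues(np.array(f['rvec'],float))[0]; t=np.array(f['tvec'],float).ravel()
    d=f['depth']; v,u=np.mgrid[:d.shape[0],:d.shape[1]]
    P=np.stack([(u-f['cx'])/f['fx']*d,(v-f['cy'])/f['fy']*d,d],-1)
    W=(P-t)@R; W[d<=0]=np.nan
    return W
E
python3 - <<'E'
from h import *
s=ctrl.read_state(); print(s, ctrl.pinch_z)
for n in('scene','side'):
    f=grab(n,n+'0.png'); print(n,f['fx'],f['cx'],f['cy'],f['rvec'],f['tvec'],np.isfinite(world(f)).mean())
E
```

```text
pics
{'time': 0.0, 'qpos': array([-67.17913184,  29.12392606, -13.60877349,  86.00940538,
         7.20032723,  65.82463931,  -8.86925211]), 'joint_vel': array([ 0.09455171, -0.023209  ,  0.06236638, -0.04119684,  0.07068187,
        0.04967563,  0.04483957]), 'effort': array([ 6.14117544e-04, -6.20591068e+01, -2.18631037e+00, -2.49642473e+01,
        1.26132651e-02,  1.20703544e-02,  1.73654388e-05]), 'tool_pos': array([0.18040518, 0.59819269, 0.40384243]), 'ee_rot': array([[-9.57440452e-01,  2.88630450e-01, -4.93728597e-04],
       [ 2.88630872e-01,  9.57439007e-01, -1.66338796e-03],
       [-7.38939921e-06, -1.73510024e-03, -9.99998495e-01]]), 'force': array([-1.00507703,  0.11997634, -0.48495776]), 'wrist_torque': array([ 0.00489253,  0.02192206, -0.00338175]), 'grasp_force': 0.0, 'grip_width': 1.0012255429264802} 0.1547
scene 480.4455271964587 281.93768162059473 210.02617712245808 [ 2.09636783  0.5949235  -0.33390093] [-0.47621975 -0.13462128  1.46150122] 0.9961181972789116
side 402.9122755307602 278.5964159135371 211.64476943680998 [ 0.12321591 -2.84254556  1.25587596] [0.55552582 0.08489038 0.98724555] 0.9961862244897959
```

View pics/scene0.png

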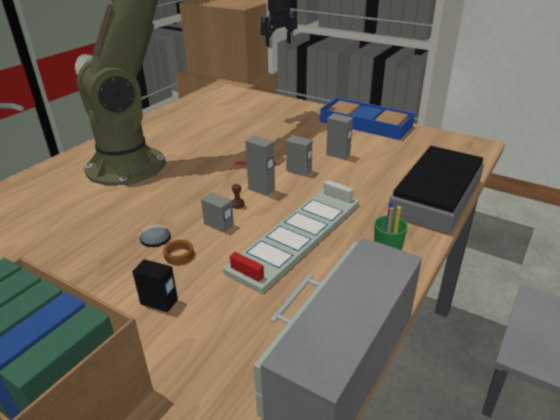

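View pics/side0.png

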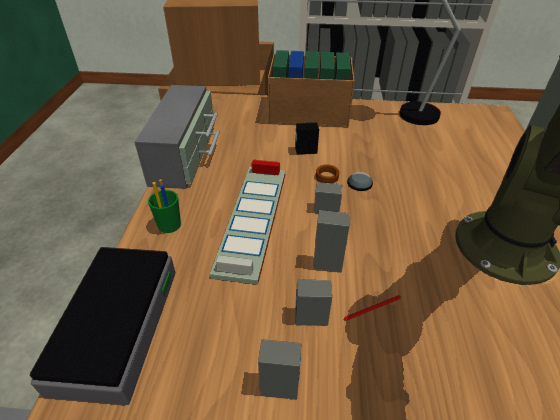

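The scene view shows the red end at (247,266), the board running to the grey end at (338,190), and the grey cases at about (218,212) 75, (261,166) 150, (299,156) 100 and (340,137) 125. The black case is at (156,285). The side view shows the same order.

```bash
cat > meas.py <<'E'
from h import *
def cases(W):
    # height map components, 2 mm cells
    P=W[np.isfinite(W).all(-1)]
    m=(P[:,0]>.25)&(P[:,0]<.80)&(abs(P[:,1])<.52)&(P[:,2]>.03)&(P[:,2]<.2)
    P=P[m]; ij=np.round((P[:,:2]-[.25,-.52])/.003).astype(int)
    g=np.zeros((200,360),np.uint8); g[ij[:,0],ij[:,1]]=255
    g=cv2.morphologyEx(g,cv2.MORPH_CLOSE,np.ones((3,3),np.uint8))
    n,l=cv2.connectedComponents(g); L=l[ij[:,0],ij[:,1]]
    out=[]
    for k in range(1,n):
        Q=P[L==k]
        if len(Q)<60: continue
        zt=np.percentile(Q[:,2],98); T=Q[Q[:,2]>zt-.006]
        (c,sz,a)=cv2.minAreaRect((T[:,:2]*1000).astype(np.float32))
        if sz[0]<sz[1]: a+=90; sz=sz[::-1]
        out.append((round(zt*1000),np.round(c,1),np.round(sz,1),round((a+90)%180-90,1),len(T)))
    return out
def marks(f,z=.018):
    R=cv2.Rodrigues(np.array(f['rvec'],float))[0]; t=np.array(f['tvec'],float).ravel()
    o=-R.T@t; W=world(f); hsv=cv2.cvtColor(f['image'],cv2.COLOR_BGR2HSV)
    m=((hsv[...,1]<45)&(hsv[...,2]>170)&(abs(W[...,2]-z)<.012)&(W[...,0]>.3)&(W[...,0]<.85)&(abs(W[...,1])<.5)).astype(np.uint8)*255
    cs,_=cv2.findContours(m,cv2.RETR_EXTERNAL,cv2.CHAIN_APPROX_NONE); out=[]
    for c in cs:
        if cv2.contourArea(c)<150: continue
        uv=c[:,0].astype(float); r=np.c_[(uv[:,0]-f['cx'])/f['fx'],(uv[:,1]-f['cy'])/f['fy'],np.ones(len(uv))]@R
        p=o+r*((z-o[2])/r[:,2])[:,None]
        (q,sz,a)=cv2.minAreaRect((p[:,:2]*1000).astype(np.float32))
        if sz[0]<sz[1]: a+=90; sz=sz[::-1]
        out.append((np.round(q,1),np.round(sz,1),round((a+90)%180-90,1)))
    return out
if __name__=='__main__':
    for n in('scene','side'):
        f=grab(n); print(n)
        for c in cases(world(f)): print(' ',*c)
        for c in marks(f): print('  mark',*c)
        W=world(f); h=cv2.cvtColor(f['image'],cv2.COLOR_BGR2HSV)
        m=((h[...,0]<6)|(h[...,0]>174))&(h[...,1]>180)&(h[...,2]>90)&(abs(W[...,2]-.053)<.006)
        print('  red',np.round(np.nanmean(W[m],0),3),m.sum())
E
python3 meas.py
```

```text
scene
  151 [434.7  93.8] [69.8 43.1] -6.4 215
  77 [436.3 -99.6] [68. 42.] -3.8 274
  63 [424.6  -3.1] [21.3 20.6] 61.0 40
  102 [467.9 239.7] [68.9 46.5] 4.3 171
  91 [ 501.  -375.4] [67.5 43.5] 10.7 513
  126 [521.2 391.2] [68.  46.5] -3.5 153
  55 [ 615.1 -226.3] [79.7 22.7] -2.5 265
  55 [642.9 144.1] [78.8 24.7] -6.3 147
  119 [ 789.1 -322.2] [128.   21.3] -90.0 390
  82 [792.4 295.8] [286.4  15.1] -90.0 284
  mark [ 618.9 -144.4] [84.4 46.6] -4.5
  mark [624.5 -72.2] [84.  46.2] -4.5
  mark [ 6.298e+02 -1.000e-01] [84.  46.4] -4.6
  mark [635.2  71.8] [84. 46.] -4.0
  red [ 0.115 -0.068  0.052] 433
side
  78 [437.6 -96.6] [64.2 45.3] -1.3 273
  152 [435.   96.4] [66.  43.3] -3.8 454
  102 [469.3 242. ] [65.1 42. ] 2.4 617
  93 [ 503.  -371.7] [64.4 45. ] 11.5 167
  127 [522.9 393.1] [65.9 41.3] -1.8 996
  55 [ 615.6 -223.7] [79.7 25.2] -5.3 135
  55 [643.9 147.3] [79.7 20.4] -5.7 275
  82 [791.9 301.1] [287.6  16. ] 90.0 1141
  120 [ 789.3 -314.7] [123.4  19.4] -89.5 101
  mark [637.9  67.5] [84.8 46.2] -4.4
  mark [632.4  -4.2] [84.9 46.3] -4.4
  mark [626.9 -76.1] [84.8 46.1] -4.0
  mark [ 621.4 -148.2] [84.7 45.7] -4.7
  red [ 0.615 -0.22   0.052] 151
```

```bash
cat > go.py <<'E'
import sys
from h import *
# go.py X Y Z(grasp point) YAW  [mm, deg]: offsets from the present pose in tool axes (units of 50 mm), turn in rad
x,y,z,a=map(float,sys.argv[1:5]); s=ctrl.read_state(); R=s['ee_rot']; p=s['tool_pos']
g=p+R[:,2]*ctrl.pinch_z
a0=np.degrees(np.arctan2(-R[1,0],-R[0,0])); wz=-np.radians(a-a0)
tgt=np.array([x,y,z])/1000
c,sn=np.cos(np.radians(a)),np.sin(np.radians(a)); Rt=np.array([[-c,-sn,0],[-sn,c,0],[0,0,-1]]).T
d=Rt.T@(tgt-g)/.05
print('t',round(s['time'],2),'grasp pt mm',np.round(g*1000,1),'yaw',round(a0,2),'tilt',np.round(R[:2,2],4),'w',round(s['grip_width']*85,1),'F',round(s['grasp_force'],1),'f',np.round(s['force'],1))
print('after wz',round(wz,3),'shift tx ty tz',np.round(d,3))
E
python3 -m creep '{"series":[{"wz":-0.054},{"wz":-0.054},{"wz":-0.054},{"wz":-0.054},{"tx":-0.9},{"tx":-0.9},{"tx":-0.9},{"tx":-0.9},{"tx":-0.9},{"tx":-0.9}]}' 40; python3 go.py 437 -98 249 -3
```

```text
t 0.2 grasp pt mm [180.4 598.1 249.5] yaw -16.78 tilt [-0.0003 -0.0011] w 85.0 F 0.0 f [-0.3  0.7 -0.7]
after wz -0.24 shift tx ty tz [-5.8540e+00 -1.3635e+01  9.0000e-03]schema error: expected keys tx, ty, tz, wx, wy, wz, gripper
```

```bash
python3 -m creep '{"series":[{"tx":0,"ty":0,"tz":0,"wx":0,"wy":0,"wz":-0.06,"gripper":85},{"tx":0,"ty":0,"tz":0,"wx":0,"wy":0,"wz":-0.06,"gripper":85},{"tx":0,"ty":0,"tz":0,"wx":0,"wy":0,"wz":-0.06,"gripper":85},{"tx":0,"ty":0,"tz":0,"wx":0,"wy":0,"wz":-0.06,"gripper":85},{"tx":-0.9,"ty":0,"tz":0,"wx":0,"wy":0,"wz":0,"gripper":85},{"tx":-0.9,"ty":0,"tz":0,"wx":0,"wy":0,"wz":0,"gripper":85},{"tx":-0.9,"ty":0,"tz":0,"wx":0,"wy":0,"wz":0,"gripper":85},{"tx":-0.9,"ty":0,"tz":0,"wx":0,"wy":0,"wz":0,"gripper":85},{"tx":-0.9,"ty":0,"tz":0,"wx":0,"wy":0,"wz":0,"gripper":85},{"tx":-0.9,"ty":0,"tz":0,"wx":0,"wy":0,"wz":0,"gripper":85}]}' 40; python3 go.py 437 -98 249 -3
```

```text
time: 1.2
tool_pos: [0.4519, 0.5837, 0.4045]
ee_rot: [[-0.999, 0.053, -0.0], [0.053, 0.999, -0.0], [0.0, -0.0, -1.0]]
force: [0.4, 0.8, 0.0]
grip_width: 0.994
grasp_force: 0.0
t 1.2 grasp pt mm [451.8 583.7 249.8] yaw -3.03 tilt [-0.0002 -0.0002] w 84.5 F 0.0 f [0.4 0.8 0. ]
after wz -0.001 shift tx ty tz [ -0.417 -13.63    0.015]
```

```bash
python3 -m creep '{"series":[{"tx":0,"ty":-0.9,"tz":0,"wx":0,"wy":0,"wz":0,"gripper":85},{"tx":0,"ty":-0.9,"tz":0,"wx":0,"wy":0,"wz":0,"gripper":85},{"tx":0,"ty":-0.9,"tz":0,"wx":0,"wy":0,"wz":0,"gripper":85},{"tx":0,"ty":-0.9,"tz":0,"wx":0,"wy":0,"wz":0,"gripper":85},{"tx":0,"ty":-0.9,"tz":0,"wx":0,"wy":0,"wz":0,"gripper":85},{"tx":0,"ty":-0.9,"tz":0,"wx":0,"wy":0,"wz":0,"gripper":85},{"tx":0,"ty":-0.9,"tz":0,"wx":0,"wy":0,"wz":0,"gripper":85},{"tx":0,"ty":-0.9,"tz":0,"wx":0,"wy":0,"wz":0,"gripper":85},{"tx":0,"ty":-0.9,"tz":0,"wx":0,"wy":0,"wz":0,"gripper":85},{"tx":0,"ty":-0.9,"tz":0,"wx":0,"wy":0,"wz":0,"gripper":85}]}'
python3 -m creep '{"series":[{"tx":0,"ty":-0.9,"tz":0,"wx":0,"wy":0,"wz":0,"gripper":85},{"tx":0,"ty":-0.9,"tz":0,"wx":0,"wy":0,"wz":0,"gripper":85},{"tx":0,"ty":-0.9,"tz":0,"wx":0,"wy":0,"wz":0,"gripper":85},{"tx":-0.2,"ty":-0.9,"tz":0,"wx":0,"wy":0,"wz":0,"gripper":85},{"tx":-0.2,"ty":-0.9,"tz":0,"wx":0,"wy":0,"wz":0,"gripper":85},{"tx":0,"ty":-0.1,"tz":0,"wx":0,"wy":0,"wz":0,"gripper":85},{"tx":0,"ty":0,"tz":0.5,"wx":0,"wy":0,"wz":0,"gripper":85},{"tx":0,"ty":0,"tz":0.6,"wx":0,"wy":0,"wz":0,"gripper":85},{"tx":0,"ty":0,"tz":0.6,"wx":0,"wy":0,"wz":0,"gripper":85},{"tx":0,"ty":0,"tz":0,"wx":0,"wy":0,"wz":0,"gripper":85}]}' >/dev/null; python3 go.py 437 -98 54 -3
python3 - <<'E'
from h import *
grab('wrist','w0.png')
E
```

```text
time: 2.2
tool_pos: [0.4258, 0.133, 0.4047]
ee_rot: [[-0.999, 0.053, 0.0], [0.053, 0.999, -0.0], [-0.0, -0.0, -1.0]]
force: [0.6, 0.1, 0.5]
grip_width: 0.993
grasp_force: 0.0
t 3.2 grasp pt mm [431.9 -95.1 162.3] yaw -2.99 tilt [-0.0063  0.0014] w 84.8 F 0.0 f [-1.8 -0.3  0.3]
after wz 0.0 shift tx ty tz [-0.104 -0.053  2.166]
```

View pics/w0.png

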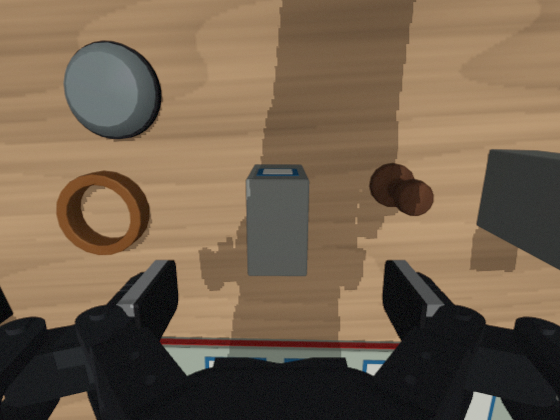

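The wrist view shows the 75 case centred between the open fingers (case top spans columns 247–308, midpoint 278). I'll descend and grip.

```bash
python3 -m creep '{"series":[{"tx":-0.1,"ty":-0.05,"tz":0.36,"wx":0,"wy":0,"wz":0,"gripper":85},{"tx":0,"ty":0,"tz":0.4,"wx":0,"wy":0,"wz":0,"gripper":85},{"tx":0,"ty":0,"tz":0.4,"wx":0,"wy":0,"wz":0,"gripper":85},{"tx":0,"ty":0,"tz":0.4,"wx":0,"wy":0,"wz":0,"gripper":85},{"tx":0,"ty":0,"tz":0.4,"wx":0,"wy":0,"wz":0,"gripper":85},{"tx":0,"ty":0,"tz":0.2,"wx":0,"wy":0,"wz":0,"gripper":85},{"tx":0,"ty":0,"tz":0,"wx":0,"wy":0,"wz":0,"gripper":70},{"tx":0,"ty":0,"tz":0,"wx":0,"wy":0,"wz":0,"gripper":55},{"tx":0,"ty":0,"tz":0,"wx":0,"wy":0,"wz":0,"gripper":45},{"tx":0,"ty":0,"tz":0,"wx":0,"wy":0,"wz":0,"gripper":40}]}' 40 >/dev/null; python3 go.py 437 -98 54 -3
python3 -m creep '{"series":[{"tx":0,"ty":0,"tz":0,"wx":0,"wy":0,"wz":0,"gripper":30},{"tx":0,"ty":0,"tz":0,"wx":0,"wy":0,"wz":0,"gripper":30},{"tx":0,"ty":0,"tz":0,"wx":0,"wy":0,"wz":0,"gripper":30},{"tx":0,"ty":0,"tz":0,"wx":0,"wy":0,"wz":0,"gripper":30},{"tx":0,"ty":0,"tz":-0.2,"wx":0,"wy":0,"wz":0,"gripper":30},{"tx":0,"ty":0,"tz":-0.4,"wx":0,"wy":0,"wz":0,"gripper":30},{"tx":0,"ty":0,"tz":-0.5,"wx":0,"wy":0,"wz":0,"gripper":30},{"tx":0,"ty":0,"tz":-0.5,"wx":0,"wy":0,"wz":0,"gripper":30},{"tx":0,"ty":0,"tz":-0.4,"wx":0,"wy":0,"wz":0,"gripper":30},{"tx":0,"ty":0,"tz":-0.2,"wx":0,"wy":0,"wz":0,"gripper":30}]}' 40 >/dev/null; python3 go.py 636.5 70 180 -4.4
python3 - <<'E'
from h import *
grab('wrist','w1.png')
E
```

```text
t 4.25 grasp pt mm [439.6 -98.8  57.9] yaw -3.02 tilt [ 0.0016 -0.0003] w 39.9 F 3.1 f [ 0.3  0.  -0.4]
after wz -0.0 shift tx ty tz [0.052 0.013 0.077]
t 5.25 grasp pt mm [439.5 -98.9 169.3] yaw -3.04 tilt [ 0.0028 -0.0006] w 39.5 F 40.6 f [ 0.3 -0.8 -1.5]
after wz 0.024 shift tx ty tz [-3.67   3.671 -0.214]
```

View pics/w1.png

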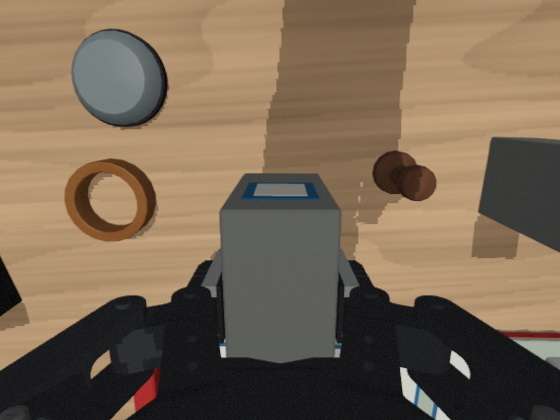

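The case is lifted, upright, with the label visible at (280,190); its far top edge is at row 210. I'll measure its in-hand offset from that edge, then carry it.

```bash
cat > inhand.py <<'E'
from h import *
# offset of held case from grasp point along world x, from far (-x side) top edge; and its y offset
f=grab('wrist'); W=world(f); s=ctrl.read_state(); R=s['ee_rot']; g=s['tool_pos']+R[:,2]*ctrl.pinch_z
L=(W-g)@R   # tool axes, z down
m=np.isfinite(L).all(-1)&(abs(L[...,0])<.06)&(abs(L[...,1])<.017)&(L[...,2]>-.035)&(L[...,2]<-.005)
zt=np.median(L[m][:,2]); m&=abs(L[...,2]-zt)<.004
print('top above grasp mm',round(-zt*1000,1),'far edge tool x mm',round(np.percentile(L[m][:,0],99.5)*1000,1),'-> centre world-x offset mm',round(33-np.percentile(L[m][:,0],99.5)*1000,1))
E
python3 inhand.py
python3 -m creep '{"series":[{"tx":-0.2,"ty":0.2,"tz":0,"wx":0,"wy":0,"wz":0.024,"gripper":30},{"tx":-0.4,"ty":0.4,"tz":0,"wx":0,"wy":0,"wz":0,"gripper":30},{"tx":-0.45,"ty":0.45,"tz":0,"wx":0,"wy":0,"wz":0,"gripper":30},{"tx":-0.5,"ty":0.5,"tz":0,"wx":0,"wy":0,"wz":0,"gripper":30},{"tx":-0.5,"ty":0.5,"tz":0,"wx":0,"wy":0,"wz":0,"gripper":30},{"tx":-0.5,"ty":0.5,"tz":0,"wx":0,"wy":0,"wz":0,"gripper":30},{"tx":-0.5,"ty":0.5,"tz":0,"wx":0,"wy":0,"wz":0,"gripper":30},{"tx":-0.4,"ty":0.4,"tz":0,"wx":0,"wy":0,"wz":0,"gripper":30},{"tx":-0.2,"ty":0.2,"tz":0,"wx":0,"wy":0,"wz":0,"gripper":30},{"tx":0,"ty":0,"tz":0,"wx":0,"wy":0,"wz":0,"gripper":30}]}' >/dev/null; python3 go.py 639 70 77 -4.4
```

```text
top above grasp mm 17.7 far edge tool x mm 35.9 -> centre world-x offset mm -2.9
t 6.35 grasp pt mm [635.1  71.7 164.9] yaw -4.24 tilt [-0.002   0.0009] w 39.3 F 40.6 f [-0.6 -0.6 -1.2]
after wz 0.003 shift tx ty tz [-0.081 -0.029  1.757]
```

```bash
python3 -m creep '{"series":[{"tx":-0.08,"ty":-0.03,"tz":0.2,"wx":0,"wy":0,"wz":0.003,"gripper":30},{"tx":0,"ty":0,"tz":0.35,"wx":0,"wy":0,"wz":0,"gripper":30},{"tx":0,"ty":0,"tz":0.35,"wx":0,"wy":0,"wz":0,"gripper":30},{"tx":0,"ty":0,"tz":0.35,"wx":0,"wy":0,"wz":0,"gripper":30},{"tx":0,"ty":0,"tz":0.25,"wx":0,"wy":0,"wz":0,"gripper":30},{"tx":0,"ty":0,"tz":0.1,"wx":0,"wy":0,"wz":0,"gripper":30},{"tx":0,"ty":0,"tz":0.05,"wx":0,"wy":0,"wz":0,"gripper":30},{"tx":0,"ty":0,"tz":0.04,"wx":0,"wy":0,"wz":0,"gripper":30},{"tx":0,"ty":0,"tz":0,"wx":0,"wy":0,"wz":0,"gripper":30},{"tx":0,"ty":0,"tz":0,"wx":0,"wy":0,"wz":0,"gripper":30}]}' >/dev/null; python3 go.py 639 70 76 -4.4
```

```text
t 7.35 grasp pt mm [638.9  67.7  83.1] yaw -4.57 tilt [0.001  0.0001] w 39.5 F 40.6 f [-0.1 -0.6 -0.3]
after wz -0.003 shift tx ty tz [0.002 0.046 0.142]
```

```bash
python3 -m creep '{"series":[{"tx":0,"ty":0.04,"tz":0.06,"wx":0,"wy":0,"wz":-0.003,"gripper":30},{"tx":0,"ty":0,"tz":0.04,"wx":0,"wy":0,"wz":0,"gripper":30},{"tx":0,"ty":0,"tz":0.03,"wx":0,"wy":0,"wz":0,"gripper":30},{"tx":0,"ty":0,"tz":0.02,"wx":0,"wy":0,"wz":0,"gripper":30},{"tx":0,"ty":0,"tz":0,"wx":0,"wy":0,"wz":0,"gripper":30},{"tx":0,"ty":0,"tz":0,"wx":0,"wy":0,"wz":0,"gripper":30},{"tx":0,"ty":0,"tz":0,"wx":0,"wy":0,"wz":0,"gripper":30},{"tx":0,"ty":0,"tz":0,"wx":0,"wy":0,"wz":0,"gripper":30},{"tx":0,"ty":0,"tz":0,"wx":0,"wy":0,"wz":0,"gripper":30},{"tx":0,"ty":0,"tz":0,"wx":0,"wy":0,"wz":0,"gripper":30}]}' >/dev/null; python3 go.py 639 70 75 -4.4
```

```text
t 8.35 grasp pt mm [638.7  70.   76. ] yaw -4.39 tilt [0.0004 0.0002] w 39.6 F 41.6 f [-3.6  1.4  8.6]
after wz 0.0 shift tx ty tz [-0.006  0.001  0.02 ]
```

```bash
python3 -m creep '{"series":[{"tx":0,"ty":0,"tz":0,"wx":0,"wy":0,"wz":0,"gripper":45},{"tx":0,"ty":0,"tz":0,"wx":0,"wy":0,"wz":0,"gripper":60},{"tx":0,"ty":0,"tz":0,"wx":0,"wy":0,"wz":0,"gripper":70},{"tx":0,"ty":0,"tz":-0.1,"wx":0,"wy":0,"wz":0,"gripper":70},{"tx":0,"ty":0,"tz":-0.5,"wx":0,"wy":0,"wz":0,"gripper":70},{"tx":0,"ty":0,"tz":-0.8,"wx":0,"wy":0,"wz":0,"gripper":70},{"tx":0,"ty":0,"tz":-0.8,"wx":0,"wy":0,"wz":0,"gripper":70},{"tx":0,"ty":0,"tz":-0.8,"wx":0,"wy":0,"wz":0,"gripper":70},{"tx":0,"ty":0,"tz":-0.5,"wx":0,"wy":0,"wz":0,"gripper":80},{"tx":0,"ty":0,"tz":0,"wx":0,"wy":0,"wz":0,"gripper":85}]}' >/dev/null; python3 go.py 470 241 200 3.3; python3 meas.py | grep -v mark
```

```text
t 9.35 grasp pt mm [640.6  69.9 254.9] yaw -4.41 tilt [0.0079 0.0011] w 84.4 F 0.0 f [-0.  -0.2  1. ]
after wz -0.135 shift tx ty tz [3.21  3.612 1.099]
scene
  151 [434.9  94.2] [68.1 44.1] -5.5 211
  64 [424.8  -5. ] [24.2 20.6] -17.6 40
  102 [468.6 239.7] [68.5 45.1] -0.5 172
  91 [ 501.1 -374.2] [67.4 43.1] 10.1 517
  126 [522.3 391.6] [67.4 50.4] -4.9 106
  55 [ 613.9 -225.8] [80.6 21.4] -3.4 262
  95 [635.5  69.9] [66.5 45.7] -3.8 261
  55 [642.6 145.8] [79.7 21.8] -8.4 94
  119 [ 789.3 -322.5] [128.1  20.6] 89.9 378
  83 [792.5 296. ] [285.7  15.1] -90.0 282
  red [ 0.165 -0.09   0.052] 405
side
  152 [435.  96.] [66.2 43.5] -5.0 460
  102 [469.1 242.7] [65.3 41.9] 2.9 621
  93 [ 503.  -374.7] [65.5 46.7] 11.0 169
  127 [522.9 393.6] [66.  41.8] -1.0 993
  56 [ 614.7 -221.1] [78.1 23.7] -4.4 132
  95 [635.4  70.7] [66.1 42.4] -2.6 388
  55 [644.  147.4] [80.2 21. ] -3.6 274
  120 [ 788.7 -294.1] [78.7 18.8] 89.6 63
  82 [791.9 300.7] [288.5  16.2] 90.0 1157
  red [ 0.616 -0.22   0.052] 150
```

```bash
python3 -m creep '{"series":[{"tx":0,"ty":0,"tz":0,"wx":0,"wy":0,"wz":-0.112,"gripper":85},{"tx":0.5,"ty":0.5,"tz":0,"wx":0,"wy":0,"wz":0,"gripper":85},{"tx":0.65,"ty":0.7,"tz":0,"wx":0,"wy":0,"wz":0,"gripper":85},{"tx":0.65,"ty":0.7,"tz":0,"wx":0,"wy":0,"wz":0,"gripper":85},{"tx":0.65,"ty":0.7,"tz":0,"wx":0,"wy":0,"wz":0,"gripper":85},{"tx":0.56,"ty":0.64,"tz":0,"wx":0,"wy":0,"wz":0,"gripper":85},{"tx":0.3,"ty":0.3,"tz":0.3,"wx":0,"wy":0,"wz":0,"gripper":85},{"tx":0,"ty":0,"tz":0.7,"wx":0,"wy":0,"wz":0,"gripper":85},{"tx":0,"ty":0,"tz":0.5,"wx":0,"wy":0,"wz":0,"gripper":85},{"tx":0,"ty":0,"tz":0,"wx":0,"wy":0,"wz":0,"gripper":85}]}' >/dev/null; python3 go.py 469 241 80 2
python3 - <<'E'
from meas import *
for c in cases(world(grab('wrist'))): print(*c)
E
```

```text
t 10.45 grasp pt mm [464.4 239.4 171. ] yaw 2.06 tilt [-0.0074 -0.0041] w 84.6 F 0.0 f [-0.3 -1.1 -0.9]
after wz 0.001 shift tx ty tz [-0.092  0.028  1.821]
147 [436.4 116.5] [65.9  3.6] -5.0 1652
100 [469.2 242.7] [66.4 39.9] 3.4 6927
199 [457.4 285.3] [17.9 12.5] -48.7 563
199 [460.8 194.8] [18.  12.6] 52.7 566
125 [500.3 385.5] [25.4 23.1] -89.7 1250
45 [606.4 157.9] [11.6  5.1] 40.1 50
93 [610.3  86.7] [17.5 15.6] -12.3 411
```

```bash
python3 -m creep '{"series":[{"tx":-0.04,"ty":0.05,"tz":0.26,"wx":0,"wy":0,"wz":-0.022,"gripper":85},{"tx":0,"ty":0,"tz":0.35,"wx":0,"wy":0,"wz":0,"gripper":85},{"tx":0,"ty":0,"tz":0.4,"wx":0,"wy":0,"wz":0,"gripper":85},{"tx":0,"ty":0,"tz":0.4,"wx":0,"wy":0,"wz":0,"gripper":85},{"tx":0,"ty":0,"tz":0.3,"wx":0,"wy":0,"wz":0,"gripper":85},{"tx":0,"ty":0,"tz":0.15,"wx":0,"wy":0,"wz":0,"gripper":85},{"tx":0,"ty":0,"tz":0,"wx":0,"wy":0,"wz":0,"gripper":70},{"tx":0,"ty":0,"tz":0,"wx":0,"wy":0,"wz":0,"gripper":55},{"tx":0,"ty":0,"tz":0,"wx":0,"wy":0,"wz":0,"gripper":45},{"tx":0,"ty":0,"tz":0,"wx":0,"wy":0,"wz":0,"gripper":40}]}' 40 >/dev/null; python3 go.py 469.2 242.7 80 3.4
python3 -m creep '{"series":[{"tx":0,"ty":0,"tz":0,"wx":0,"wy":0,"wz":0,"gripper":30},{"tx":0,"ty":0,"tz":0,"wx":0,"wy":0,"wz":0,"gripper":30},{"tx":0,"ty":0,"tz":0,"wx":0,"wy":0,"wz":0,"gripper":30},{"tx":0,"ty":0,"tz":0,"wx":0,"wy":0,"wz":0,"gripper":30},{"tx":0,"ty":0,"tz":-0.3,"wx":0,"wy":0,"wz":0,"gripper":30},{"tx":0,"ty":0,"tz":-0.5,"wx":0,"wy":0,"wz":0,"gripper":30},{"tx":0,"ty":0,"tz":-0.6,"wx":0,"wy":0,"wz":0,"gripper":30},{"tx":0,"ty":0,"tz":-0.6,"wx":0,"wy":0,"wz":0,"gripper":30},{"tx":0,"ty":0,"tz":-0.4,"wx":0,"wy":0,"wz":0,"gripper":30},{"tx":0,"ty":0,"tz":-0.3,"wx":0,"wy":0,"wz":0,"gripper":30}]}' 40 >/dev/null; python3 inhand.py; python3 go.py 631 -2 218 -4.4
```

```text
t 11.5 grasp pt mm [469.5 243.4  82.8] yaw 3.27 tilt [0.0013 0.0004] w 40.0 F 5.4 f [ 0.4 -1.2  0.8]
after wz -0.002 shift tx ty tz [ 0.007 -0.013  0.055]
top above grasp mm 14.6 far edge tool x mm 34.1 -> centre world-x offset mm -1.1
t 12.55 grasp pt mm [469.9 243.9 220.5] yaw 3.28 tilt [0.0039 0.0022] w 39.1 F 40.9 f [ 1.  -0.2  1.2]
after wz 0.134 shift tx ty tz [-3.59  -4.657  0.05 ]
```

```bash
python3 -m creep '{"series":[{"tx":0,"ty":0,"tz":0,"wx":0,"wy":0,"wz":0.067,"gripper":30},{"tx":-0.2,"ty":0,"tz":0,"wx":0,"wy":0,"wz":0.067,"gripper":30},{"tx":-0.5,"ty":-0.2,"tz":0,"wx":0,"wy":0,"wz":0,"gripper":30},{"tx":-0.7,"ty":-0.6,"tz":0,"wx":0,"wy":0,"wz":0,"gripper":30},{"tx":-0.7,"ty":-0.7,"tz":0,"wx":0,"wy":0,"wz":0,"gripper":30},{"tx":-0.7,"ty":-0.8,"tz":0,"wx":0,"wy":0,"wz":0,"gripper":30},{"tx":-0.5,"ty":-0.8,"tz":0,"wx":0,"wy":0,"wz":0,"gripper":30},{"tx":-0.2,"ty":-0.8,"tz":0,"wx":0,"wy":0,"wz":0,"gripper":30},{"tx":-0.1,"ty":-0.5,"tz":0,"wx":0,"wy":0,"wz":0,"gripper":30},{"tx":0,"ty":-0.25,"tz":0,"wx":0,"wy":0,"wz":0,"gripper":30}]}' >/dev/null; python3 go.py 632 -2 103.5 -4.4
python3 -m creep '{"series":[{"tx":0,"ty":0,"tz":0.2,"wx":0,"wy":0,"wz":0,"gripper":30},{"tx":0,"ty":0,"tz":0.3,"wx":0,"wy":0,"wz":0,"gripper":30},{"tx":0,"ty":0,"tz":0.3,"wx":0,"wy":0,"wz":0,"gripper":30},{"tx":0,"ty":0,"tz":0.1,"wx":0,"wy":0,"wz":0,"gripper":30},{"tx":0,"ty":0,"tz":0,"wx":0,"wy":0,"wz":0,"gripper":30},{"tx":0,"ty":0,"tz":0,"wx":0,"wy":0,"wz":0,"gripper":30},{"tx":0,"ty":0,"tz":0,"wx":0,"wy":0,"wz":0,"gripper":30},{"tx":0,"ty":0,"tz":0,"wx":0,"wy":0,"wz":0,"gripper":30},{"tx":0,"ty":0,"tz":0,"wx":0,"wy":0,"wz":0,"gripper":30},{"tx":0,"ty":0,"tz":0,"wx":0,"wy":0,"wz":0,"gripper":30}]}' >/dev/null; python3 go.py 632 -2 103.5 -4.4
python3 - <<'E'
from h import *
grab('wrist','w2.png')
E
```

```text
t 13.55 grasp pt mm [628.7  -3.  215.8] yaw -4.65 tilt [-0.0013 -0.0016] w 39.4 F 40.8 f [-0.3  0.4 -0.9]
after wz -0.004 shift tx ty tz [-0.064  0.024  2.247]
t 14.55 grasp pt mm [628.9   0.8 172.2] yaw -4.41 tilt [ 0.0004 -0.    ] w 39.7 F 40.9 f [ 0.3 -0.5 -1. ]
after wz -0.0 shift tx ty tz [-0.066 -0.051  1.375]
```

View pics/w2.png

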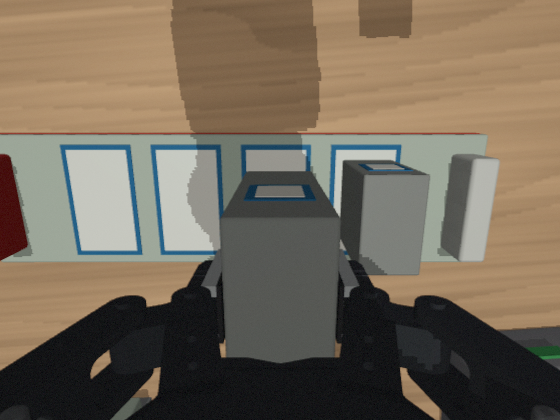

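The held 100 case is over mark 2 and clear of the placed 75 case (343–424 columns). Marks 3 and 4 are fully visible on the left, so I'll measure them from here and then descend.

```bash
python3 - <<'E'
from meas import *
for c in marks(grab('wrist')): print(*c)
E
python3 -m creep '{"series":[{"tx":-0.06,"ty":-0.05,"tz":0.2,"wx":0,"wy":0,"wz":0,"gripper":30},{"tx":0,"ty":0,"tz":0.3,"wx":0,"wy":0,"wz":0,"gripper":30},{"tx":0,"ty":0,"tz":0.3,"wx":0,"wy":0,"wz":0,"gripper":30},{"tx":0,"ty":0,"tz":0.2,"wx":0,"wy":0,"wz":0,"gripper":30},{"tx":0,"ty":0,"tz":0.1,"wx":0,"wy":0,"wz":0,"gripper":30},{"tx":0,"ty":0,"tz":0.08,"wx":0,"wy":0,"wz":0,"gripper":30},{"tx":0,"ty":0,"tz":0.06,"wx":0,"wy":0,"wz":0,"gripper":30},{"tx":0,"ty":0,"tz":0,"wx":0,"wy":0,"wz":0,"gripper":30},{"tx":0,"ty":0,"tz":0,"wx":0,"wy":0,"wz":0,"gripper":30},{"tx":0,"ty":0,"tz":0,"wx":0,"wy":0,"wz":0,"gripper":30}]}' >/dev/null; python3 go.py 632 -2 103.5 -4.4
```

```text
[621.8  70.8] [53.1 47.9] -4.4
[626.6 -77.3] [85.4 41.1] -4.4
[ 621.3 -145.7] [85.4 47.9] -4.4
t 15.65 grasp pt mm [631.9  -1.8 110.5] yaw -4.4 tilt [ 0.0008 -0.    ] w 39.1 F 40.9 f [-0.5 -0.2 -0.9]
after wz 0.0 shift tx ty tz [-0.003 -0.003  0.139]
```

```bash
python3 -m creep '{"series":[{"tx":-0.01,"ty":-0.01,"tz":0.06,"wx":0,"wy":0,"wz":0,"gripper":30},{"tx":0,"ty":0,"tz":0.05,"wx":0,"wy":0,"wz":0,"gripper":30},{"tx":0,"ty":0,"tz":0.03,"wx":0,"wy":0,"wz":0,"gripper":30},{"tx":0,"ty":0,"tz":0.02,"wx":0,"wy":0,"wz":0,"gripper":30},{"tx":0,"ty":0,"tz":0,"wx":0,"wy":0,"wz":0,"gripper":30},{"tx":0,"ty":0,"tz":0,"wx":0,"wy":0,"wz":0,"gripper":30},{"tx":0,"ty":0,"tz":0,"wx":0,"wy":0,"wz":0,"gripper":30},{"tx":0,"ty":0,"tz":0,"wx":0,"wy":0,"wz":0,"gripper":30},{"tx":0,"ty":0,"tz":0,"wx":0,"wy":0,"wz":0,"gripper":30},{"tx":0,"ty":0,"tz":0,"wx":0,"wy":0,"wz":0,"gripper":30}]}' >/dev/null; python3 go.py 632 -2 103.5 -4.4
```

```text
t 16.65 grasp pt mm [632.1  -2.4 102. ] yaw -4.4 tilt [ 0. -0.] w 39.4 F 40.9 f [ 0.1 -0.1 -2. ]
after wz -0.0 shift tx ty tz [ 0.002  0.008 -0.029]
```

```bash
python3 -m creep '{"series":[{"tx":0,"ty":0,"tz":0.02,"wx":0,"wy":0,"wz":0,"gripper":30},{"tx":0,"ty":0,"tz":0.02,"wx":0,"wy":0,"wz":0,"gripper":30},{"tx":0,"ty":0,"tz":0.01,"wx":0,"wy":0,"wz":0,"gripper":30},{"tx":0,"ty":0,"tz":0,"wx":0,"wy":0,"wz":0,"gripper":30},{"tx":0,"ty":0,"tz":0,"wx":0,"wy":0,"wz":0,"gripper":30},{"tx":0,"ty":0,"tz":0,"wx":0,"wy":0,"wz":0,"gripper":30},{"tx":0,"ty":0,"tz":0,"wx":0,"wy":0,"wz":0,"gripper":30},{"tx":0,"ty":0,"tz":0,"wx":0,"wy":0,"wz":0,"gripper":30},{"tx":0,"ty":0,"tz":0,"wx":0,"wy":0,"wz":0,"gripper":30},{"tx":0,"ty":0,"tz":0,"wx":0,"wy":0,"wz":0,"gripper":30}]}' >/dev/null; python3 go.py 632 -2 100 -4.4; python3 inhand.py
```

```text
t 17.65 grasp pt mm [632.2  -2.5 100.9] yaw -4.41 tilt [ 0.001  -0.0001] w 39.5 F 42.0 f [-3.6  0.1  9.7]
after wz -0.0 shift tx ty tz [0.004 0.009 0.018]
top above grasp mm 16.5 far edge tool x mm 33.5 -> centre world-x offset mm -0.5
```

```bash
python3 -m creep '{"series":[{"tx":0,"ty":0,"tz":0,"wx":0,"wy":0,"wz":0,"gripper":45},{"tx":0,"ty":0,"tz":0,"wx":0,"wy":0,"wz":0,"gripper":55},{"tx":0,"ty":0,"tz":0,"wx":0,"wy":0,"wz":0,"gripper":58},{"tx":0,"ty":0,"tz":-0.2,"wx":0,"wy":0,"wz":0,"gripper":58},{"tx":0,"ty":0,"tz":-0.5,"wx":0,"wy":0,"wz":0,"gripper":58},{"tx":0,"ty":0,"tz":-0.8,"wx":0,"wy":0,"wz":0,"gripper":58},{"tx":0,"ty":0,"tz":-0.8,"wx":0,"wy":0,"wz":0,"gripper":70},{"tx":0,"ty":0,"tz":-0.6,"wx":0,"wy":0,"wz":0,"gripper":80},{"tx":0,"ty":0,"tz":-0.2,"wx":0,"wy":0,"wz":0,"gripper":85},{"tx":0,"ty":0,"tz":0,"wx":0,"wy":0,"wz":0,"gripper":85}]}' >/dev/null; python3 meas.py | egrep 'scene|side|\[6'; python3 go.py 521 392 205 -3
```

```text
scene
  151 [434.3  94.2] [68.9 45.4] -4.7 211
  91 [ 501.1 -374.6] [68.2 43.5] 9.2 523
  126 [521.8 390.6] [67.5 47.6] 2.3 150
  120 [630.5  -6.1] [66.9 45.5] -1.8 297
  95 [634.7  69. ] [67.9 41.9] -6.2 237
  55 [643.6 144.3] [78.2 22.4] -7.1 96
  mark [624.3 -80.8] [86.7 36.4] 2.9
side
  152 [435.2  95.1] [65.8 43.3] -3.1 453
  93 [ 503.  -373.5] [65.3 44.1] 11.6 166
  127 [522.9 393.4] [65.8 42.2] -1.3 995
  120 [632.2  -3.8] [67.  44.8] -2.0 336
  95 [635.5  70. ] [65.4 43.3] -4.1 390
  55 [643.7 146.7] [79.8 21.1] -4.0 270
t 18.8 grasp pt mm [631.5  -2.4 253.4] yaw -4.4 tilt [-0.0016 -0.0001] w 84.6 F 0.0 f [-0.3 -0.9  0.1]
after wz -0.024 shift tx ty tz [2.619 7.762 0.969]
```

```bash
python3 -m creep '{"series":[{"tx":0,"ty":0.3,"tz":0,"wx":0,"wy":0,"wz":-0.024,"gripper":85},{"tx":0.3,"ty":0.9,"tz":0,"wx":0,"wy":0,"wz":0,"gripper":85},{"tx":0.4,"ty":0.9,"tz":0,"wx":0,"wy":0,"wz":0,"gripper":85},{"tx":0.4,"ty":0.9,"tz":0,"wx":0,"wy":0,"wz":0,"gripper":85},{"tx":0.4,"ty":0.9,"tz":0,"wx":0,"wy":0,"wz":0,"gripper":85},{"tx":0.4,"ty":0.9,"tz":0,"wx":0,"wy":0,"wz":0,"gripper":85},{"tx":0.4,"ty":0.9,"tz":0,"wx":0,"wy":0,"wz":0,"gripper":85},{"tx":0.3,"ty":0.9,"tz":0.1,"wx":0,"wy":0,"wz":0,"gripper":85},{"tx":0,"ty":0.8,"tz":0.4,"wx":0,"wy":0,"wz":0,"gripper":85},{"tx":0,"ty":0.36,"tz":0.3,"wx":0,"wy":0,"wz":0,"gripper":85}]}' >/dev/null
python3 -m creep '{"series":[{"tx":0,"ty":0,"tz":0.1,"wx":0,"wy":0,"wz":0,"gripper":85},{"tx":0,"ty":0,"tz":0,"wx":0,"wy":0,"wz":0,"gripper":85},{"tx":0,"ty":0,"tz":0,"wx":0,"wy":0,"wz":0,"gripper":85},{"tx":0,"ty":0,"tz":0,"wx":0,"wy":0,"wz":0,"gripper":85},{"tx":0,"ty":0,"tz":0,"wx":0,"wy":0,"wz":0,"gripper":85},{"tx":0,"ty":0,"tz":0,"wx":0,"wy":0,"wz":0,"gripper":85},{"tx":0,"ty":0,"tz":0,"wx":0,"wy":0,"wz":0,"gripper":85},{"tx":0,"ty":0,"tz":0,"wx":0,"wy":0,"wz":0,"gripper":85},{"tx":0,"ty":0,"tz":0,"wx":0,"wy":0,"wz":0,"gripper":85},{"tx":0,"ty":0,"tz":0,"wx":0,"wy":0,"wz":0,"gripper":85}]}' >/dev/null
python3 - <<'E'
from meas import *
for c in cases(world(grab('wrist'))): print(*c)
E
python3 go.py 522.3 393 105 -2.5
```

```text
125 [522.9 393.6] [66.4 40. ] -1.2 6246
53 [614.6 150.2] [23.4 21.7] -1.0 548
t 20.85 grasp pt mm [523.1 391.9 209.4] yaw -3.02 tilt [-0.0001 -0.0001] w 84.8 F 0.0 f [ 0.1 -0.2  0.1]
after wz -0.009 shift tx ty tz [0.016 0.021 2.089]
```

```bash
python3 -m creep '{"series":[{"tx":0,"ty":0.03,"tz":0.3,"wx":0,"wy":0,"wz":-0.032,"gripper":85},{"tx":0,"ty":0,"tz":0.4,"wx":0,"wy":0,"wz":0,"gripper":85},{"tx":0,"ty":0,"tz":0.45,"wx":0,"wy":0,"wz":0,"gripper":85},{"tx":0,"ty":0,"tz":0.45,"wx":0,"wy":0,"wz":0,"gripper":85},{"tx":0,"ty":0,"tz":0.35,"wx":0,"wy":0,"wz":0,"gripper":85},{"tx":0,"ty":0,"tz":0.15,"wx":0,"wy":0,"wz":0,"gripper":85},{"tx":0,"ty":0,"tz":0,"wx":0,"wy":0,"wz":0,"gripper":70},{"tx":0,"ty":0,"tz":0,"wx":0,"wy":0,"wz":0,"gripper":55},{"tx":0,"ty":0,"tz":0,"wx":0,"wy":0,"wz":0,"gripper":45},{"tx":0,"ty":0,"tz":0,"wx":0,"wy":0,"wz":0,"gripper":40}]}' 40 >/dev/null; python3 go.py 522.9 393.6 105 -1.2
python3 -m creep '{"series":[{"tx":0,"ty":0,"tz":0,"wx":0,"wy":0,"wz":0,"gripper":30},{"tx":0,"ty":0,"tz":0,"wx":0,"wy":0,"wz":0,"gripper":30},{"tx":0,"ty":0,"tz":0,"wx":0,"wy":0,"wz":0,"gripper":30},{"tx":0,"ty":0,"tz":0,"wx":0,"wy":0,"wz":0,"gripper":30},{"tx":0,"ty":0,"tz":-0.3,"wx":0,"wy":0,"wz":0,"gripper":30},{"tx":0,"ty":0,"tz":-0.5,"wx":0,"wy":0,"wz":0,"gripper":30},{"tx":0,"ty":0,"tz":-0.7,"wx":0,"wy":0,"wz":0,"gripper":30},{"tx":0,"ty":0,"tz":-0.7,"wx":0,"wy":0,"wz":0,"gripper":30},{"tx":0,"ty":0,"tz":-0.5,"wx":0,"wy":0,"wz":0,"gripper":30},{"tx":0,"ty":0,"tz":-0.3,"wx":0,"wy":0,"wz":0,"gripper":30}]}' 40 >/dev/null; python3 inhand.py; python3 go.py 626.5 -74 270 -4.4
```

```text
t 21.85 grasp pt mm [523.6 393.5 105.6] yaw -1.2 tilt [0.0013 0.0007] w 39.6 F 2.6 f [ 0.2 -1.3  0.9]
after wz -0.0 shift tx ty tz [0.015 0.001 0.011]
top above grasp mm 16.8 far edge tool x mm 34.3 -> centre world-x offset mm -1.3
t 22.9 grasp pt mm [523.9 394.3 258.7] yaw -1.19 tilt [0.0038 0.0033] w 39.3 F 41.2 f [ 1.5  0.4 -0.2]
after wz 0.056 shift tx ty tz [-2.765 -9.18  -0.227]
```

```bash
python3 -m creep '{"series":[{"tx":0,"ty":-0.2,"tz":-0.1,"wx":0,"wy":0,"wz":0.056,"gripper":30},{"tx":-0.1,"ty":-0.4,"tz":-0.1,"wx":0,"wy":0,"wz":0,"gripper":30},{"tx":-0.2,"ty":-0.6,"tz":0,"wx":0,"wy":0,"wz":0,"gripper":30},{"tx":-0.2,"ty":-0.7,"tz":0,"wx":0,"wy":0,"wz":0,"gripper":30},{"tx":-0.2,"ty":-0.7,"tz":0,"wx":0,"wy":0,"wz":0,"gripper":30},{"tx":-0.2,"ty":-0.7,"tz":0,"wx":0,"wy":0,"wz":0,"gripper":30},{"tx":-0.2,"ty":-0.7,"tz":0,"wx":0,"wy":0,"wz":0,"gripper":30},{"tx":-0.2,"ty":-0.7,"tz":0,"wx":0,"wy":0,"wz":0,"gripper":30},{"tx":-0.2,"ty":-0.7,"tz":0,"wx":0,"wy":0,"wz":0,"gripper":30},{"tx":-0.2,"ty":-0.7,"tz":0,"wx":0,"wy":0,"wz":0,"gripper":30}]}' >/dev/null
python3 -m creep '{"series":[{"tx":-0.2,"ty":-0.7,"tz":0,"wx":0,"wy":0,"wz":0,"gripper":30},{"tx":-0.2,"ty":-0.7,"tz":0,"wx":0,"wy":0,"wz":0,"gripper":30},{"tx":-0.2,"ty":-0.7,"tz":0,"wx":0,"wy":0,"wz":0,"gripper":30},{"tx":-0.2,"ty":-0.5,"tz":0,"wx":0,"wy":0,"wz":0,"gripper":30},{"tx":-0.2,"ty":-0.3,"tz":0,"wx":0,"wy":0,"wz":0,"gripper":30},{"tx":-0.08,"ty":-0.18,"tz":0,"wx":0,"wy":0,"wz":0,"gripper":30},{"tx":0,"ty":0,"tz":0,"wx":0,"wy":0,"wz":0,"gripper":30},{"tx":0,"ty":0,"tz":0,"wx":0,"wy":0,"wz":0,"gripper":30},{"tx":0,"ty":0,"tz":0,"wx":0,"wy":0,"wz":0,"gripper":30},{"tx":0,"ty":0,"tz":0,"wx":0,"wy":0,"wz":0,"gripper":30}]}' >/dev/null;python3 go.py 627.3 -74.2 126 -4.4; python3 inhand.py
```

```text
t 24.9 grasp pt mm [627.  -73.4 264.7] yaw -4.27 tilt [0.0001 0.0005] w 39.5 F 41.0 f [-0.2 -0.4 -2.7]
after wz 0.002 shift tx ty tz [-0.008 -0.016  2.773]
top above grasp mm 18.6 far edge tool x mm 34.0 -> centre world-x offset mm -1.0
```

```bash
python3 -m creep '{"series":[{"tx":0,"ty":-0.015,"tz":0.2,"wx":0,"wy":0,"wz":0.002,"gripper":30},{"tx":0,"ty":0,"tz":0.4,"wx":0,"wy":0,"wz":0,"gripper":30},{"tx":0,"ty":0,"tz":0.5,"wx":0,"wy":0,"wz":0,"gripper":30},{"tx":0,"ty":0,"tz":0.5,"wx":0,"wy":0,"wz":0,"gripper":30},{"tx":0,"ty":0,"tz":0.4,"wx":0,"wy":0,"wz":0,"gripper":30},{"tx":0,"ty":0,"tz":0.3,"wx":0,"wy":0,"wz":0,"gripper":30},{"tx":0,"ty":0,"tz":0.2,"wx":0,"wy":0,"wz":0,"gripper":30},{"tx":0,"ty":0,"tz":0.1,"wx":0,"wy":0,"wz":0,"gripper":30},{"tx":0,"ty":0,"tz":0.05,"wx":0,"wy":0,"wz":0,"gripper":30},{"tx":0,"ty":0,"tz":0,"wx":0,"wy":0,"wz":0,"gripper":30}]}' >/dev/null;python3 go.py 627.3 -74.2 124 -4.4
python3 -m creep '{"series":[{"tx":0,"ty":0,"tz":0.04,"wx":0,"wy":0,"wz":0,"gripper":30},{"tx":0,"ty":0,"tz":0.03,"wx":0,"wy":0,"wz":0,"gripper":30},{"tx":0,"ty":0,"tz":0.02,"wx":0,"wy":0,"wz":0,"gripper":30},{"tx":0,"ty":0,"tz":0.01,"wx":0,"wy":0,"wz":0,"gripper":30},{"tx":0,"ty":0,"tz":0,"wx":0,"wy":0,"wz":0,"gripper":30},{"tx":0,"ty":0,"tz":0,"wx":0,"wy":0,"wz":0,"gripper":30},{"tx":0,"ty":0,"tz":0,"wx":0,"wy":0,"wz":0,"gripper":30},{"tx":0,"ty":0,"tz":0,"wx":0,"wy":0,"wz":0,"gripper":30},{"tx":0,"ty":0,"tz":0,"wx":0,"wy":0,"wz":0,"gripper":30},{"tx":0,"ty":0,"tz":0,"wx":0,"wy":0,"wz":0,"gripper":30}]}' >/dev/null;python3 go.py 627.3 -74.2 123 -4.4
```

```text
t 25.95 grasp pt mm [627.2 -75.7 132.2] yaw -4.51 tilt [ 0.0005 -0.0001] w 39.5 F 41.1 f [ 0.4 -0.8 -1.6]
after wz -0.002 shift tx ty tz [0.001 0.03  0.164]
t 26.95 grasp pt mm [627.1 -75.7 127. ] yaw -4.51 tilt [ 0.0001 -0.0001] w 39.7 F 41.1 f [ 0.1 -0.6 -2. ]
after wz -0.002 shift tx ty tz [-0.003  0.03   0.08 ]
```

```bash
python3 -m creep '{"series":[{"tx":0,"ty":0.03,"tz":0.04,"wx":0,"wy":0,"wz":0,"gripper":30},{"tx":0,"ty":0,"tz":0.03,"wx":0,"wy":0,"wz":0,"gripper":30},{"tx":0,"ty":0,"tz":0.01,"wx":0,"wy":0,"wz":0,"gripper":30},{"tx":0,"ty":0,"tz":0.01,"wx":0,"wy":0,"wz":0,"gripper":30},{"tx":0,"ty":0,"tz":0.01,"wx":0,"wy":0,"wz":0,"gripper":30},{"tx":0,"ty":0,"tz":0,"wx":0,"wy":0,"wz":0,"gripper":30},{"tx":0,"ty":0,"tz":0,"wx":0,"wy":0,"wz":0,"gripper":30},{"tx":0,"ty":0,"tz":0,"wx":0,"wy":0,"wz":0,"gripper":30},{"tx":0,"ty":0,"tz":0,"wx":0,"wy":0,"wz":0,"gripper":30},{"tx":0,"ty":0,"tz":0,"wx":0,"wy":0,"wz":0,"gripper":30}]}' >/dev/null;python3 go.py 627.3 -74.2 123 -4.4
```

```text
t 27.95 grasp pt mm [627.3 -73.9 123.6] yaw -4.51 tilt [0.0011 0.0001] w 39.6 F 42.7 f [-5.3  1.   9.7]
after wz -0.002 shift tx ty tz [-0.001 -0.006  0.013]
```

```bash
python3 -m creep '{"series":[{"tx":0,"ty":0,"tz":0,"wx":0,"wy":0,"wz":0,"gripper":45},{"tx":0,"ty":0,"tz":0,"wx":0,"wy":0,"wz":0,"gripper":55},{"tx":0,"ty":0,"tz":0,"wx":0,"wy":0,"wz":0,"gripper":58},{"tx":0,"ty":0,"tz":-0.2,"wx":0,"wy":0,"wz":0,"gripper":58},{"tx":0,"ty":0,"tz":-0.5,"wx":0,"wy":0,"wz":0,"gripper":58},{"tx":0,"ty":0,"tz":-0.8,"wx":0,"wy":0,"wz":0,"gripper":58},{"tx":0,"ty":0,"tz":-0.7,"wx":0,"wy":0,"wz":0,"gripper":70},{"tx":0,"ty":0,"tz":-0.5,"wx":0,"wy":0,"wz":0,"gripper":80},{"tx":0,"ty":0,"tz":-0.2,"wx":0,"wy":0,"wz":0,"gripper":85},{"tx":0,"ty":0,"tz":0,"wx":0,"wy":0,"wz":0,"gripper":85}]}' >/dev/null; python3 meas.py | egrep 'scene|side|\[4|\[6'; python3 go.py 435 95.5 240 -4.4
```

```text
scene
  151 [434.4  93.2] [67.1 43.2] -6.7 190
  63 [425.9  -5. ] [22.1 18.3] 86.2 42
  91 [ 501.7 -374.7] [68.6 42.5] 11.2 525
  144 [626.2 -77. ] [66.6 43.6] -3.1 344
  120 [631.   -5.2] [66.6 40.7] -4.8 268
  95 [634.7  70.3] [68.5 41.4] -8.6 237
  55 [643.9 145.3] [78.4 22.4] -11.0 94
side
  152 [435.4  96.5] [65.8 41.9] -2.6 457
  93 [ 502.7 -373.7] [65.7 45.5] 10.2 169
  145 [626.5 -73.4] [66.3 42.2] -4.6 294
  120 [631.9  -1.7] [65.7 42. ] -4.1 339
  95 [635.2  70.5] [65.6 43.5] -4.5 391
  55 [644.  147.2] [80.4 22.1] -4.3 279
t 29.05 grasp pt mm [626.6 -74.1 265.8] yaw -4.51 tilt [-0.0018  0.0001] w 84.7 F 0.0 f [-0.2  0.3 -1. ]
after wz -0.002 shift tx ty tz [4.081 3.089 0.515]
```

```bash
python3 -m creep '{"series":[{"tx":0.3,"ty":0.2,"tz":0,"wx":0,"wy":0,"wz":0,"gripper":85},{"tx":0.7,"ty":0.5,"tz":0,"wx":0,"wy":0,"wz":0,"gripper":85},{"tx":0.8,"ty":0.6,"tz":0,"wx":0,"wy":0,"wz":0,"gripper":85},{"tx":0.8,"ty":0.6,"tz":0,"wx":0,"wy":0,"wz":0,"gripper":85},{"tx":0.7,"ty":0.6,"tz":0,"wx":0,"wy":0,"wz":0,"gripper":85},{"tx":0.5,"ty":0.4,"tz":0.2,"wx":0,"wy":0,"wz":0,"gripper":85},{"tx":0.28,"ty":0.19,"tz":0.3,"wx":0,"wy":0,"wz":0,"gripper":85},{"tx":0,"ty":0,"tz":0,"wx":0,"wy":0,"wz":0,"gripper":85},{"tx":0,"ty":0,"tz":0,"wx":0,"wy":0,"wz":0,"gripper":85},{"tx":0,"ty":0,"tz":0,"wx":0,"wy":0,"wz":0,"gripper":85}]}' >/dev/null
python3 - <<'E'
from meas import *
for c in cases(world(grab('wrist'))): print(*c)
E
python3 go.py 435 95.5 130 -4.4
```

```text
150 [434.6  96.6] [66. 40.] -4.6 5888
63 [424.9  -1.3] [23.8 23.2] 55.7 541
142 [593.2 -78.2] [24.6  4. ] 80.7 190
89 [ 5.978e+02 -2.000e-01] [26.6  2.5] 86.2 117
78 [602.1  75.2] [34.8  2.3] 84.5 149
53 [620.2 148.9] [34.9 20.4] -4.6 417
t 30.1 grasp pt mm [436.9  95.1 242. ] yaw -4.61 tilt [ 0.0003 -0.0002] w 84.6 F 0.0 f [ 1.   0.3 -0.5]
after wz -0.004 shift tx ty tz [0.039 0.005 2.24 ]
```

```bash
python3 -m creep '{"series":[{"tx":0.04,"ty":0.03,"tz":0.3,"wx":0,"wy":0,"wz":0,"gripper":85},{"tx":0,"ty":0,"tz":0.45,"wx":0,"wy":0,"wz":0,"gripper":85},{"tx":0,"ty":0,"tz":0.5,"wx":0,"wy":0,"wz":0,"gripper":85},{"tx":0,"ty":0,"tz":0.5,"wx":0,"wy":0,"wz":0,"gripper":85},{"tx":0,"ty":0,"tz":0.35,"wx":0,"wy":0,"wz":0,"gripper":85},{"tx":0,"ty":0,"tz":0.15,"wx":0,"wy":0,"wz":0,"gripper":85},{"tx":0,"ty":0,"tz":0,"wx":0,"wy":0,"wz":0,"gripper":70},{"tx":0,"ty":0,"tz":0,"wx":0,"wy":0,"wz":0,"gripper":55},{"tx":0,"ty":0,"tz":0,"wx":0,"wy":0,"wz":0,"gripper":45},{"tx":0,"ty":0,"tz":0,"wx":0,"wy":0,"wz":0,"gripper":40}]}' 40 >/dev/null; python3 go.py 434.6 96.6 130 -4.6
python3 -m creep '{"series":[{"tx":0,"ty":0,"tz":0,"wx":0,"wy":0,"wz":0,"gripper":30},{"tx":0,"ty":0,"tz":0,"wx":0,"wy":0,"wz":0,"gripper":30},{"tx":0,"ty":0,"tz":0,"wx":0,"wy":0,"wz":0,"gripper":30},{"tx":0,"ty":0,"tz":0,"wx":0,"wy":0,"wz":0,"gripper":30},{"tx":0,"ty":0,"tz":-0.2,"wx":0,"wy":0,"wz":0,"gripper":30},{"tx":0,"ty":0,"tz":-0.4,"wx":0,"wy":0,"wz":0,"gripper":30},{"tx":0,"ty":0,"tz":-0.5,"wx":0,"wy":0,"wz":0,"gripper":30},{"tx":0,"ty":0,"tz":-0.5,"wx":0,"wy":0,"wz":0,"gripper":30},{"tx":0,"ty":0,"tz":-0.4,"wx":0,"wy":0,"wz":0,"gripper":30},{"tx":0,"ty":0,"tz":-0.2,"wx":0,"wy":0,"wz":0,"gripper":30}]}' 45 >/dev/null; python3 inhand.py; python3 go.py 621.5 -146.5 240 -4.4
```

```text
t 31.1 grasp pt mm [434.7  97.4 130.4] yaw -4.53 tilt [0.0017 0.    ] w 39.6 F 6.7 f [ 0.4 -2.2  2.9]
after wz 0.001 shift tx ty tz [ 0.    -0.016  0.007]
top above grasp mm 18.4 far edge tool x mm 33.4 -> centre world-x offset mm -0.4
t 32.15 grasp pt mm [434.8  97.9 242.2] yaw -4.51 tilt [0.0037 0.0009] w 39.3 F 46.0 f [ 1.1  0.2 -2. ]
after wz -0.002 shift tx ty tz [-4.098 -4.587  0.045]
```

```bash
python3 -m creep '{"series":[{"tx":-0.1,"ty":-0.2,"tz":0,"wx":0,"wy":0,"wz":0,"gripper":30},{"tx":-0.2,"ty":-0.4,"tz":0,"wx":0,"wy":0,"wz":0,"gripper":30},{"tx":-0.2,"ty":-0.6,"tz":0,"wx":0,"wy":0,"wz":0,"gripper":30},{"tx":-0.2,"ty":-0.6,"tz":0,"wx":0,"wy":0,"wz":0,"gripper":30},{"tx":-0.2,"ty":-0.6,"tz":0,"wx":0,"wy":0,"wz":0,"gripper":30},{"tx":-0.1,"ty":-0.6,"tz":0,"wx":0,"wy":0,"wz":0,"gripper":30},{"tx":0,"ty":-0.6,"tz":0,"wx":0,"wy":0,"wz":0,"gripper":30},{"tx":0,"ty":-0.5,"tz":0,"wx":0,"wy":0,"wz":0,"gripper":30},{"tx":0,"ty":-0.35,"tz":0,"wx":0,"wy":0,"wz":0,"gripper":30},{"tx":0,"ty":-0.14,"tz":0,"wx":0,"wy":0,"wz":0,"gripper":30}]}' >/dev/null;python3 go.py 621.5 -146.5 240 -4.4
python3 -m creep '{"series":[{"tx":-0.1,"ty":0,"tz":0,"wx":0,"wy":0,"wz":0,"gripper":30},{"tx":-0.3,"ty":0,"tz":0,"wx":0,"wy":0,"wz":0,"gripper":30},{"tx":-0.5,"ty":0,"tz":0,"wx":0,"wy":0,"wz":0,"gripper":30},{"tx":-0.6,"ty":0,"tz":0,"wx":0,"wy":0,"wz":0,"gripper":30},{"tx":-0.6,"ty":0,"tz":0,"wx":0,"wy":0,"wz":0,"gripper":30},{"tx":-0.5,"ty":0,"tz":0,"wx":0,"wy":0,"wz":0,"gripper":30},{"tx":-0.3,"ty":0,"tz":0,"wx":0,"wy":0,"wz":0,"gripper":30},{"tx":-0.2,"ty":0,"tz":0,"wx":0,"wy":0,"wz":0,"gripper":30},{"tx":0,"ty":0,"tz":0,"wx":0,"wy":0,"wz":0,"gripper":30},{"tx":0,"ty":0,"tz":0,"wx":0,"wy":0,"wz":0,"gripper":30}]}' >/dev/null;python3 go.py 621.5 -146.5 149 -4.4;python3 inhand.py
```

```text
t 33.15 grasp pt mm [ 464.6 -138.   238.1] yaw -4.72 tilt [-0.0028 -0.0005] w 39.4 F 46.0 f [-0.5  0.1 -1.5]
after wz -0.006 shift tx ty tz [-3.141  0.071 -0.038]
t 34.15 grasp pt mm [ 619.8 -146.8  239. ] yaw -4.48 tilt [-0.0013  0.0004] w 39.5 F 45.9 f [ 0.3  0.  -2.7]
after wz -0.001 shift tx ty tz [-0.033  0.008  1.8  ]
top above grasp mm 18.5 far edge tool x mm 32.8 -> centre world-x offset mm 0.2
```

```bash
python3 -m creep '{"series":[{"tx":-0.02,"ty":0,"tz":0.2,"wx":0,"wy":0,"wz":0,"gripper":30},{"tx":0,"ty":0,"tz":0.35,"wx":0,"wy":0,"wz":0,"gripper":30},{"tx":0,"ty":0,"tz":0.35,"wx":0,"wy":0,"wz":0,"gripper":30},{"tx":0,"ty":0,"tz":0.3,"wx":0,"wy":0,"wz":0,"gripper":30},{"tx":0,"ty":0,"tz":0.2,"wx":0,"wy":0,"wz":0,"gripper":30},{"tx":0,"ty":0,"tz":0.15,"wx":0,"wy":0,"wz":0,"gripper":30},{"tx":0,"ty":0,"tz":0.1,"wx":0,"wy":0,"wz":0,"gripper":30},{"tx":0,"ty":0,"tz":0.05,"wx":0,"wy":0,"wz":0,"gripper":30},{"tx":0,"ty":0,"tz":0,"wx":0,"wy":0,"wz":0,"gripper":30},{"tx":0,"ty":0,"tz":0,"wx":0,"wy":0,"wz":0,"gripper":30}]}' >/dev/null;python3 go.py 621 -146.2 149 -4.4
```

```text
t 35.2 grasp pt mm [ 621.7 -147.5  155. ] yaw -4.52 tilt [ 0.0009 -0.0003] w 39.3 F 46.0 f [-0.3 -0.2 -2.9]
after wz -0.002 shift tx ty tz [0.016 0.026 0.12 ]
```

```bash
python3 -m creep '{"series":[{"tx":0.01,"ty":0.025,"tz":0.05,"wx":0,"wy":0,"wz":0,"gripper":30},{"tx":0,"ty":0,"tz":0.04,"wx":0,"wy":0,"wz":0,"gripper":30},{"tx":0,"ty":0,"tz":0.02,"wx":0,"wy":0,"wz":0,"gripper":30},{"tx":0,"ty":0,"tz":0.02,"wx":0,"wy":0,"wz":0,"gripper":30},{"tx":0,"ty":0,"tz":0.01,"wx":0,"wy":0,"wz":0,"gripper":30},{"tx":0,"ty":0,"tz":0,"wx":0,"wy":0,"wz":0,"gripper":30},{"tx":0,"ty":0,"tz":0,"wx":0,"wy":0,"wz":0,"gripper":30},{"tx":0,"ty":0,"tz":0,"wx":0,"wy":0,"wz":0,"gripper":30},{"tx":0,"ty":0,"tz":0,"wx":0,"wy":0,"wz":0,"gripper":30},{"tx":0,"ty":0,"tz":0,"wx":0,"wy":0,"wz":0,"gripper":30}]}' >/dev/null;python3 go.py 621 -146.2 148 -4.4
```

```text
t 36.2 grasp pt mm [ 621.  -146.2  148.5] yaw -4.51 tilt [ 0.0007 -0.0001] w 39.4 F 46.8 f [-2.8  1.   4.8]
after wz -0.002 shift tx ty tz [ 0.    -0.001  0.011]
```

Contact with the board at the expected height. I'll release, rise and check.

```bash
python3 -m creep '{"series":[{"tx":0,"ty":0,"tz":0,"wx":0,"wy":0,"wz":0,"gripper":45},{"tx":0,"ty":0,"tz":0,"wx":0,"wy":0,"wz":0,"gripper":55},{"tx":0,"ty":0,"tz":0,"wx":0,"wy":0,"wz":0,"gripper":58},{"tx":0,"ty":0,"tz":-0.2,"wx":0,"wy":0,"wz":0,"gripper":58},{"tx":0,"ty":0,"tz":-0.5,"wx":0,"wy":0,"wz":0,"gripper":58},{"tx":0,"ty":0,"tz":-0.8,"wx":0,"wy":0,"wz":0,"gripper":58},{"tx":0,"ty":0,"tz":-0.7,"wx":0,"wy":0,"wz":0,"gripper":58},{"tx":0,"ty":0,"tz":-0.5,"wx":0,"wy":0,"wz":0,"gripper":58},{"tx":0,"ty":0,"tz":-0.2,"wx":0,"wy":0,"wz":0,"gripper":58},{"tx":0,"ty":0,"tz":0,"wx":0,"wy":0,"wz":0,"gripper":58}]}' >/dev/null
python3 -m creep '{"series":[{"tx":0.5,"ty":0,"tz":0,"wx":0,"wy":0,"wz":0,"gripper":58},{"tx":0.8,"ty":0,"tz":0,"wx":0,"wy":0,"wz":0,"gripper":58},{"tx":0.8,"ty":0,"tz":0,"wx":0,"wy":0,"wz":0,"gripper":58},{"tx":0.5,"ty":0,"tz":0,"wx":0,"wy":0,"wz":0,"gripper":58},{"tx":0,"ty":0,"tz":0,"wx":0,"wy":0,"wz":0,"gripper":58},{"tx":0,"ty":0,"tz":0,"wx":0,"wy":0,"wz":0,"gripper":58},{"tx":0,"ty":0,"tz":0,"wx":0,"wy":0,"wz":0,"gripper":58},{"tx":0,"ty":0,"tz":0,"wx":0,"wy":0,"wz":0,"gripper":58},{"tx":0,"ty":0,"tz":0,"wx":0,"wy":0,"wz":0,"gripper":58},{"tx":0,"ty":0,"tz":0,"wx":0,"wy":0,"wz":0,"gripper":58}]}' >/dev/null
python3 meas.py | egrep 'scene|side|\[ ?[56]'; python3 -c "
from h import *
grab('scene','s9.png')"
```

```text
scene
  91 [ 500.8 -376. ] [69.3 41.7] 10.4 522
  55 [ 614.5 -226. ] [79.4 21.5] -3.4 261
  169 [ 619.8 -149.3] [66.7 42.9] -3.3 397
  144 [625.6 -75.3] [70.  42.4] -5.6 328
  120 [631.1  -3.1] [67.4 41.8] -7.0 266
  95 [634.6  69.7] [67.5 42.7] -7.0 237
  55 [645.3 144.3] [74.5 23. ] -7.4 93
side
  92 [ 502.5 -372.5] [65.6 43.9] 9.0 172
  56 [ 583.9 -220.5] [19.9 17.2] -84.5 28
  170 [ 620.6 -146.9] [66.2 44.3] -4.0 257
  145 [626.7 -74.2] [65.1 43.4] -5.0 294
  120 [632.   -2.5] [65.9 42.4] -5.2 335
  95 [635.7  71.2] [66.2 42.8] -3.4 395
  55 [643.1 147.5] [78.7 21.8] -5.7 270
```

View pics/s9.png

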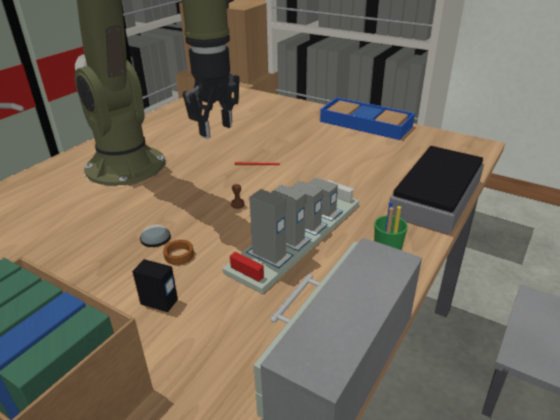

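All four cases stand in falling height from the red end (247,266), centred on their marks. The black case at (156,285) hasn't moved, and the gripper is clear. I'll hand the job in.

```bash
python3 -c "
from plant import ctrl
print(ctrl.close_job())"
```

```text
the job is handed in; nothing more can be done
None
```

The four grey cases stand upright on the shelf marks, tallest beside the red end block, each within about 3 mm of its mark by my camera measurements; the black case was not disturbed, and the job was handed in after about 38 s of robot time (no verdict was returned).

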